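# Free the stuck sled of the optics bench, run it home and lock it

## Robot

A 7-joint arm with a two-finger parallel gripper is mounted at the origin on the work surface. World frame = base frame: x ahead of the robot, y to its left, z up, the work surface at z = 0. Lengths are in mm, angles in rad, forces in N, time in s.
With the tool pointing down it reaches from about 400 to 850 mm from the base axis. Payload 4.5 kg.
Tool frame: the origin (TCP) lies midway between the tips of the shut fingers; the grasp point (between the pads) lies 19 mm behind it; y points along the fingers, x is the direction in which the jaws open and shut, and the axes are right-handed (so a half turn about y gives the same grasp; the last joint's range is limited). The gripper opens to 88 mm and grips with 3 to 60 N. Pads are 18 mm wide; open, the fingers measure 123 mm over their backs; the gripper's body (75 mm by 187 mm) begins 45 mm behind the grasp point.
Start: joints at [1.318, 0.689, -0.195, 1.565, 0.157, 0.902, -0.215], TCP at [176.831, -599.487, 238.743] pointing down, gripper open.
Joint ranges: [-3.01, 3.01], [-0.46, 2.08], [-1.47, 1.51], [0.13, 2.56], [-1, 4.14], [0.04, 2.09], [-2.66, 2.66]. Speed limits (rad/s): [2.57, 2.57, 3.14, 3.14, 3.14, 3.14, 3.14].

## Interface

Orientations are given as a unit quaternion [w, x, y, z].
In Python, from station import env, imaging, models gives the robot as it stands.
- The arm moves only by the tool send_rows, never from a script. Its argument "deltas" is a list of rows, each a list of 7 numbers: the turn, a rotation vector about the tool's x, y, z in degrees, then the shift along the tool's x, y, z in cm, then the opening in per cent of the stroke, from 0 (shut) to 100 (fully open). In form: [[ax, ay, az, dx, dy, dz, hand], ...]. A call has 1 to 5 rows; each row is the pose to reach, as a shift and turn from the pose commanded when the call began, along the tool's axes at that moment; what a row does not reach only later rows make up. A row lasts 1/12 s, in which the tool goes at most 41.7 mm and 7.16 degrees, less where a joint would pass 70% of its speed; a pose out of reach is approached as far as the arm can. A call with a gripper value outside its range is refused whole. The fingers move at their own pace and stop on an object; the grip force is fixed at half the most. Time passes only in rows, so rows that repeat a pose let the fingers close. It gives the time, the measured TCP pose, the force and the opening at its end, in the units of the state.
- env.get_state(): the state, without advancing time (a new reading comes with each control period).
- imaging.grab_frame(name): name is "scene" or "top" or "wrist"; returns a dict with "img" (400x640x3 uint8, blue, green, red), "fx", "fy", "cx", "cy" (pixels), "T" (4x4, takes a point from camera to world coordinates). Camera axes: x right, y down, z forward; pixel columns grow to the right and rows downward; lengths in mm; the calibration is good to about 2 mm. A picture is of the moment at which its call begins. There is no depth.
- env.job_done(): hands the job in, once; it reports no verdict.
Trained networks look in the newest picture that a camera, given by its name, has taken for a name from the list of things; names that differ only in an ending like _2 or _b are one class to them, and where a whole thing is asked for, a point or a joint stands for the part that bears it (a point fixed in the world has none). Each returns a list of dicts, best first, with "confidence" (0 to 1); they miss things now and then, are a little off and sometimes report something else, mostly with a low value. They report only what shows in the picture. A call takes as long as a camera call.
- models.look_for(query, camera): "rect" ([left, top, right, bottom] in pixels, round what is visible of it).
- models.place_of(query, camera): "centre" ([row, column] in pixels: a listed point, or the origin of a listed thing).
The state is a dict: "time_s": time; "joint_positions": joint angles; "joint_vel": joint speeds; "joint_efforts": joint torques, N m; "tool_pos": TCP position; "ee_rot": TCP orientation; "contact_force": force on the tool from outside, world axes, zero at the start; "moment": the same for the moment, N m; "gripper_width": opening from 0.0 (shut) to 1.0 (fully open).
Only numpy, scipy, OpenCV 4.12 (cv2) and the standard library are available. Lean on these libraries where they do the work, as an engineer would, in place of code of your own. Each camera call takes 0.05 s, during which the arm holds its last target.

## Task

The sled of the hooded optics bench is stuck at the open end of its rail. With the shut fingers (push, do not grip it) push its upright end plate towards the cardboard hood until it breaks free, then run it on slowly until its nose rests against the hidden rubber stop inside the hood, never pressing hard, and back away leaving it there. Then tip the sled's locking lever all the way over to the other side and leave everything else on the table as it stands.

Things in the scene. Friction and masses are not known exactly. Their poses are not given: they have to be found in the camera images.
- bench: optics bench screwed to the table: aluminium rail 46 mm wide, 430 mm long, 30 mm high, along the bench's y axis; origin on the table under the rail, x across the rail, z up. Its place and yaw (up to 0.45 rad) differ each time.
- hood_slot (a point): slot in the front of the closed cardboard hood over the rail, at bench y = +70 mm, z = 43 mm. The hood is 120 mm wide, 96 mm high and reaches to y = +240 mm; it hides the stop, a rubber buffer that gives about 0.6 mm per newton for 5 mm and is solid after that.
- sled: grey metal sled that slides along the bench's +y, towards the hood; same axes as the bench, origin at table level under its middle. Saddle 70 mm wide (x), 100 mm long (y -50 to +50), top at z = 48 mm; upright end plate at its rear. A press of 3 to 7 N above the sliding drag seats it on the stop, where the drag keeps it. A push of over 24 N damages it.
- push_plate (a point): middle of the rear face of the end plate (60 mm wide, 12 mm thick, z = 48 to 100 mm): x = 0, y = -50, z = 76 mm in the sled's frame; push here. The sled is stuck: it may give up to 4 mm, then holds until pushed with 8 to 15 N, snaps forward some mm, then slides with a drag of 3 to 5 N.
- nose (a point): tip of the sled's steel nose bar (20 mm wide), at y = +144, z = 40 mm in the sled's frame. It meets the hidden stop 50 to 125 mm from where it starts; where is not told.
- lock (a joint): locking lever on the sled, angle in rad: 0 as found, leaning 0.5 rad to the bench's -x side; 1.0 when tipped fully over, leaning 0.5 rad to +x. It stays where left; tipping takes 1 to 2 N at the ball. Its pivot runs along the sled's y, at x = 0, y = +12, z = 70 mm in the sled's frame.
- lock_tip (a point): centre of the lever's black ball, 26 mm across, 50 mm from the pivot; as found at x = -24, y = +12, z = 114 mm in the sled's frame (the lever's block below is 70 mm wide in x, 50 mm in y, top at z = 73 mm)
- lens_mid (a point): leave alone: small lens stand, black foot 50 x 40 mm, lens 44 mm across, 82 mm tall; point at half its height
- prism_mid (a point): leave alone: glass block 28 x 60 x 28 mm; point at half its height
- tape_mid (a point): leave alone: roll of paper tape, 90 mm across, 22 mm tall; point at half its height
- weight_mid (a point): leave alone: brass weight 40 mm across, 50 mm tall; point at half its height
- pan_mid (a point): leave alone: foil pan, 170 mm across, 45 mm tall; point at half its height
- pot_mid (a point): leave alone: white pot, 76 mm across, 95 mm tall; point at half its height
- glue_mid (a point): leave alone: white glue stick lying down, 24 mm thick, 90 mm long; point at half its height

How it is judged (in metres and radians):
On the way, in this order (a step that is already met when the one before it is completed fails the run):
1. the sled has broken free: it stands at least 20 mm nearer the hood than the place it was stuck (y of sled in the frame of bench above -0.1 m), for 0.05 s.
2. the sled rests against the hidden stop by itself, the robot off it (y of sled in the frame of bench above -0.07 m and contact force between sled and anything else above 0.3 N and contact force between each of the fingers, the arm and sled below 0.2 N), for 0.2 s.
3. the locking lever is tipped over (at least 0.8 rad) (value of joint lock above 0.8 rad), for 0.1 s.
At the end, for the whole second after the job is handed in: the sled stands still with its nose resting against the hidden rubber stop (contact force above 0.3 N, at least 50 mm from where it was stuck), and its locking lever is tipped over (joint above 0.8 of 1.0 rad); the robot is off both (all of step 2 and value of joint lock above 0.8 rad and linear speed of sled below 0.005 m/s); the robot touches nothing.
It fails at once if the robot presses on the sled with more than 24 N before its lever is tipped (value of joint lock below 0.7 rad and contact force between any of the fingers, the arm and sled above 24 N).
It fails at once if one of the things to leave alone is moved by more than 25 mm (distance of any of lens_mid, prism_mid, tape_mid, weight_mid, pan_mid, pot_mid, glue_mid from where it was at the start of the episode above 0.025 m).
It also fails if it takes over 53 s, if anything falls off the work surface, if the arm or the gripper's body presses on something with over 40 N, if the wrist force passes 120 N, or if a joint passes its speed limit or range.

## Working session

There is one attempt and no reset: what is moved stays moved. The work goes in short steps, Python scripts to look and compute and a tool call to move; the robot and the scene stay as the last step left them, time stands still between calls to the robot, and variables do not carry over. Pictures are saved under pics/ and viewed, and the job is handed in when it is done.

Besides the shell and the picture viewer there is one more tool, called after "Request:" as name(argument=value, ...), one argument or row to a line, values as JSON. send_rows: Moves the arm, as the interface text tells. Its arguments: {"type":"object","properties":{"deltas":{"type":"array","items":{"type":"array","items":{"type":"number"}}}},"required":["deltas"]}

```bash
ls; mkdir -p pics; python3 - <<'E'
from station import env, imaging, models
import cv2
s=env.get_state(); print(s)
for n in ["scene","top"]:
    f=imaging.grab_frame(n); cv2.imwrite(f"pics/{n}0.png",f["img"]); print(n,f["fx"],f["fy"],f["cx"],f["cy"],f["T"])
    for q in ["bench","hood_slot","sled","push_plate","nose","lock","lock_tip","lens_mid","pot_mid","pan_mid","prism_mid","tape_mid","weight_mid","glue_mid"]:
        r=models.place_of(q,n); print(q,[(round(d["confidence"],2),[round(x) for x in d["centre"]]) for d in r[:2]])
E
```

```text
pics
{'time_s': 0.0, 'joint_positions': array([ 1.31776735,  0.68999465, -0.1944858 ,  1.56635081,  0.15731441,
        0.90253134, -0.21511728]), 'joint_vel': array([-7.38772003e-04,  9.14069879e-05,  1.77850123e-04,  1.70764237e-03,
        3.55459302e-04, -8.19902442e-04,  8.13053457e-04]), 'joint_efforts': array([-7.70202168e-04, -5.27565265e+01, -1.26669366e+00, -1.53428131e+01,
       -5.25245850e-02,  6.52953837e-03,  1.43925954e-04]), 'tool_pos': array([ 176.5679028 , -598.86414754,  237.90087991]), 'ee_rot': array([ 0.56669079, -0.56598918,  0.42395916, -0.42281961]), 'contact_force': array([ 0.42636099, -0.08401206, -0.3720676 ]), 'moment': array([ 0.00343831, -0.03588306, -0.01137962]), 'gripper_width': 0.998955549873532}
scene 480.0054332967502 480.0054332967502 334.3219455736306 189.5840469722713 [[-5.88503336e-01  6.59714336e-01 -4.67376527e-01  1.29877640e+03]
 [ 8.08410463e-01  4.88504969e-01 -3.28383036e-01  4.89141870e+02]
 [ 1.16767598e-02 -5.71086587e-01 -8.20806776e-01  1.33138961e+03]
 [ 0.00000000e+00  0.00000000e+00  0.00000000e+00  1.00000000e+00]]
bench [(0.57, [199, 326])]
hood_slot [(0.66, [201, 345])]
sled [(0.63, [138, 230]), (0.62, [192, 296])]
push_plate [(0.83, [173, 279])]
nose [(0.61, [198, 333])]Traceback (most recent call last):
  File "<stdin>", line 7, in <module>
ValueError: it knows: bench, glue_mid, hood_slot, lens_mid, lock_tip, nose, pan_mid, pot_mid, prism_mid, push_plate, sled, tape_mid, weight_mid
```

```bash
cat > h.py <<'E'
import numpy as np
from scipy.spatial.transform import Rotation as R
def ray(f,rc):
    T=np.array(f["T"]);d=np.array([(rc[1]-f["cx"])/f["fx"],(rc[0]-f["cy"])/f["fy"],1.]);return T[:3,3],T[:3,:3]@d
def onz(f,rc,z):
    o,d=ray(f,rc);return o+d*(z-o[2])/d[2]
def proj(f,p):
    T=np.array(f["T"]);c=T[:3,:3].T@(np.array(p)-T[:3,3]);return [f["cy"]+f["fy"]*c[1]/c[2],f["cx"]+f["fx"]*c[0]/c[2]]
E
python3 - <<'E'
from station import env, imaging, models
import cv2
from h import *
Z=dict(bench=0,hood_slot=43,sled=0,push_plate=76,nose=40,lock_tip=114,lens_mid=41,pot_mid=47,pan_mid=22,prism_mid=14,tape_mid=11,weight_mid=25,glue_mid=12)
for n in ["scene","top"]:
    f=imaging.grab_frame(n); cv2.imwrite(f"pics/{n}0.png",f["img"]); print(n)
    for q in Z:
        r=models.place_of(q,n); print(q,[(round(d["confidence"],2),[round(x) for x in d["centre"]],onz(f,d["centre"],Z[q])[:2].round()) for d in r[:2]])
print(env.get_state()["time_s"])
E
```

```text
scene
bench [(0.9, [200, 327], array([589., -39.]))]
hood_slot [(0.74, [181, 348], array([511., -12.])), (0.63, [202, 345], array([586.,  30.]))]
sled [(0.71, [192, 296], array([ 626., -143.])), (0.55, [120, 242], array([ 491., -507.]))]
push_plate [(0.63, [174, 279], array([ 640., -195.]))]
nose [(0.67, [199, 332], array([599., -12.]))]
lock_tip [(0.66, [164, 297], array([ 597., -152.]))]
lens_mid [(0.75, [227, 304], array([733., -19.]))]
pot_mid [(0.83, [135, 226], array([ 604., -471.])), (0.73, [288, 470], array([612., 490.]))]
pan_mid [(0.71, [292, 470], array([612., 494.]))]
prism_mid [(0.74, [175, 348], array([473., -36.]))]
tape_mid [(0.73, [218, 272], array([ 757., -134.]))]
weight_mid [(0.47, [187, 372], array([471.,  59.]))]
glue_mid [(0.43, [121, 239], array([ 509., -505.]))]
top
bench [(0.75, [202, 334], array([599., -36.]))]
hood_slot [(0.95, [202, 310], array([589.,  39.]))]
sled [(0.91, [193, 368], array([ 630., -144.]))]
push_plate []
nose [(0.66, [203, 322], array([586.,   0.]))]
lock_tip [(0.58, [197, 370], array([ 593., -138.])), (0.32, [202, 470], array([ 585., -427.]))]
lens_mid [(0.75, [160, 326], array([726.,  -8.])), (0.24, [185, 388], array([ 646., -202.]))]
pot_mid [(0.85, [199, 469], array([ 606., -448.])), (0.21, [185, 392], array([ 645., -213.]))]
pan_mid [(0.56, [194, 166], array([613., 494.]))]
prism_mid [(0.71, [192, 373], array([ 630., -157.])), (0.63, [233, 328], array([497., -19.]))]
tape_mid [(0.78, [159, 362], array([ 738., -124.]))]
weight_mid [(0.51, [240, 300], array([472.,  67.]))]
glue_mid [(0.63, [232, 482], array([ 508., -493.])), (0.27, [205, 309], array([585.,  43.]))]
1.7
```

View pics/scene0.png

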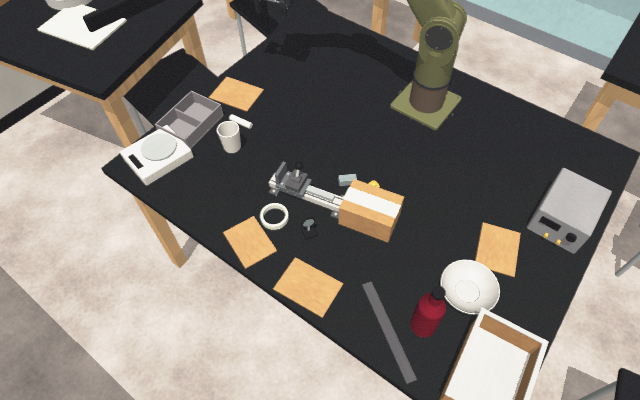

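View pics/top0.png

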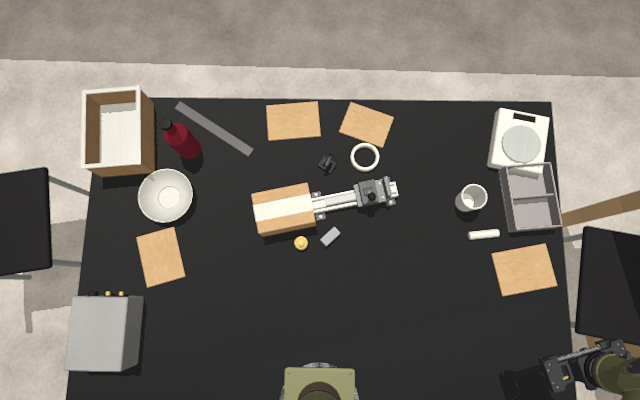

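```bash
cat > fit.py <<'E'
from station import env, imaging, models
import cv2,json
from h import *
from scipy.optimize import least_squares
pts=dict(bench=[0,0,0],hood_slot=[0,70,43],sled=[0,-120,0],push_plate=[0,-170,76],nose=[0,24,40],lock_tip=[-24,-108,114])
def b2w(p,b):
    x,y,t=b; p=np.asarray(p,float);return np.array([x+np.cos(t)*p[0]-np.sin(t)*p[1],y+np.sin(t)*p[0]+np.cos(t)*p[1],p[2]])
E
python3 - <<'E'
from fit import *
fs={}
obs=[]
for n in ["scene","top"]:
    f=fs[n]=imaging.grab_frame(n)
    for q in pts:
        for d in models.place_of(q,n):
            if d["confidence"]>.5: obs.append((n,q,d["centre"],d["confidence"]))
def res(b): return np.concatenate([np.array(proj(fs[n],b2w(pts[q],b)))-c for n,q,c,_ in obs])
r=least_squares(res,[598,-35,.21],loss="soft_l1",f_scale=1.5)
print(r.x)
for o,e in zip(obs,r.fun.reshape(-1,2)): print(o[:2],np.round(o[2]),round(o[3],2),e.round(1))
json.dump(list(r.x),open("b.json","w"))
b=r.x
def poly(x0,x1,y0,y1,z): return [[x0,y0,z],[x1,y0,z],[x1,y1,z],[x0,y1,z]]
for n,(c0,r0) in dict(scene=(250,130),top=(230,140)).items():
    k=4; im=fs[n]["img"][r0:r0+125,c0:c0+190]; im=cv2.resize(im,None,fx=k,fy=k,interpolation=cv2.INTER_CUBIC)
    cv2.imwrite(f"pics/{n}_raw.png",im)
    for P,col in [(poly(-60,60,70,240,96),(0,255,0)),(poly(-23,23,-215,215,30),(255,0,0)),(poly(-30,30,-170,-158,100),(0,0,255)),(poly(-35,35,-170,-70,48),(255,255,0))]:
        q=np.array([proj(fs[n],b2w(p,b))[::-1] for p in P]); q=((q-[c0,r0]+.5)*k-.5).round().astype(int)
        cv2.polylines(im,[q],True,col,1)
    cv2.imwrite(f"pics/{n}_ov.png",im)
E
```

```text
[ 5.97113781e+02 -3.66309087e+01  2.38741556e-01]
('scene', 'bench') [200. 329.] 0.92 [ 1.8 -2.8]
('scene', 'hood_slot') [202. 345.] 0.72 [-0.4  1.3]
('scene', 'sled') [192. 297.] 0.73 [-1.7 -4.2]
('scene', 'push_plate') [173. 279.] 0.97 [-0.7 -0.6]
('scene', 'nose') [198. 332.] 0.73 [-0.3  0.6]
('scene', 'lock_tip') [164. 299.] 0.59 [ 1.3 -1. ]
('top', 'bench') [202. 334.] 0.79 [ 0.5 -0.1]
('top', 'bench') [186. 390.] 0.61 [ 16.6 -55.6]
('top', 'hood_slot') [205. 311.] 0.91 [-0.6  1. ]
('top', 'sled') [193. 371.] 0.64 [0.6 0.3]
('top', 'push_plate') [185. 391.] 0.9 [ 0.2 -0.9]
('top', 'nose') [202. 328.] 0.94 [-0.8 -0.9]
```

View pics/scene_ov.png

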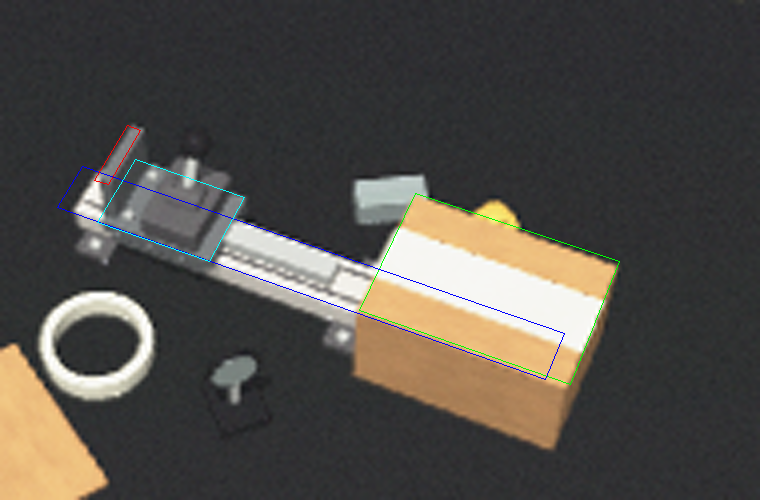

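View pics/top_ov.png

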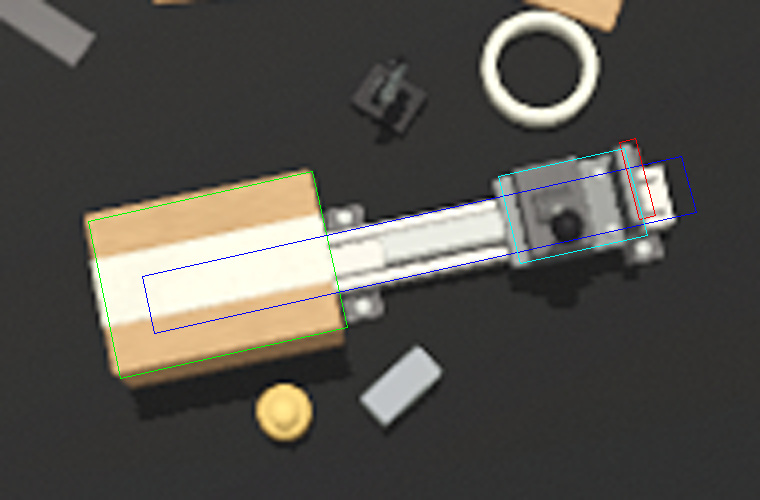

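```bash
python3 - <<'E'
from fit import *
im=cv2.imread("pics/top_raw.png"); cv2.imwrite("pics/top_z.png",cv2.resize(im[120:300,440:700],None,fx=3,fy=3,interpolation=cv2.INTER_CUBIC))
im=cv2.imread("pics/top_raw.png"); cv2.imwrite("pics/top_h.png",cv2.resize(im[150:400,70:370],None,fx=2.5,fy=2.5,interpolation=cv2.INTER_CUBIC))
im=cv2.imread("pics/scene_raw.png"); cv2.imwrite("pics/scene_z.png",cv2.resize(im[110:290,50:310],None,fx=3,fy=3,interpolation=cv2.INTER_CUBIC))
E
```

```text
(no output)
```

View pics/top_z.png

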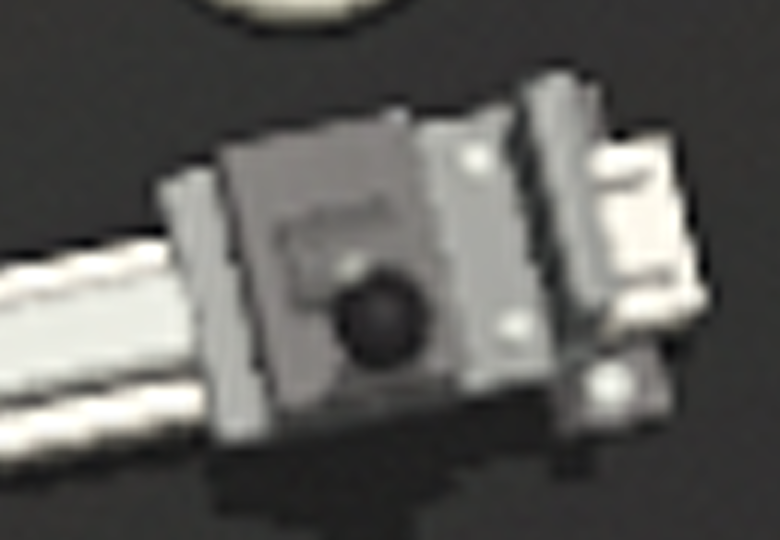

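View pics/top_h.png

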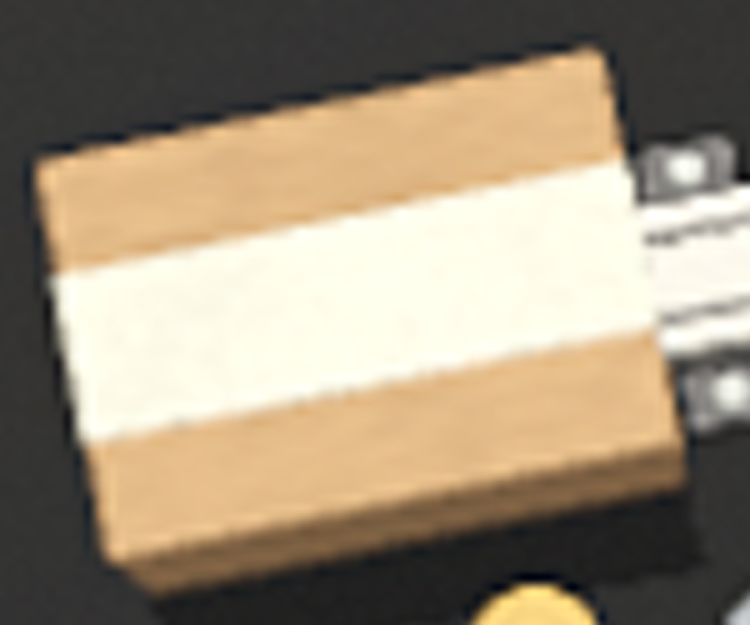

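View pics/scene_z.png

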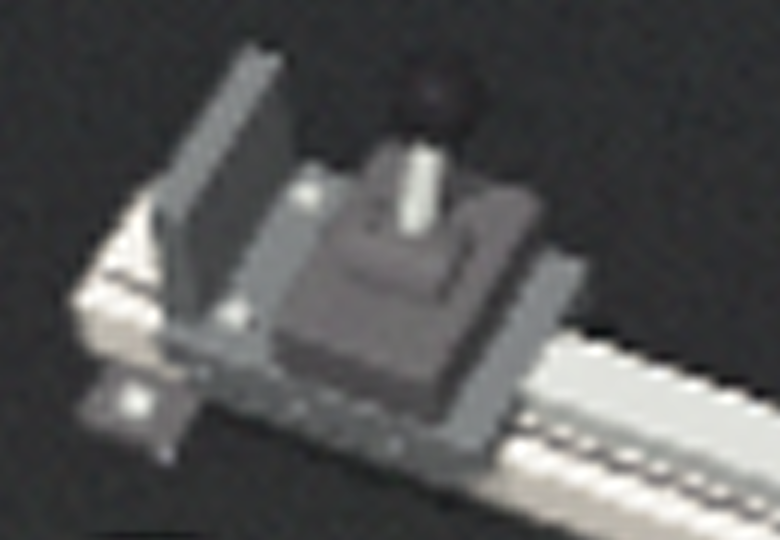

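```bash
cat > fit2.py <<'E'
from fit import *
fs={n:imaging.grab_frame(n) for n in ["scene","top"]}
off=dict(scene=(250,130),top=(230,140))
def raw(n,u,v): return [(v+.5)/4-.5+off[n][1],(u+.5)/4-.5+off[n][0]]
def z(n,u,v):
    o=dict(scene=(50,110),top=(440,120))[n]; return raw(n,u/3+o[0],v/3+o[1])
H=[("top",[60,240,96],raw("top",85.2,214)),("top",[60,70,96],raw("top",310,169.2)),("top",[-60,70,96],raw("top",344,329.2)),("top",[-60,240,96],raw("top",113.2,372.8)),
("scene",[-60,70,96],raw("scene",416,194)),("scene",[-60,240,96],raw("scene",619,264)),("scene",[60,240,96],raw("scene",573,384)),("scene",[60,70,96],raw("scene",358,311))]
S=[("top",[35,50,48],z("top",165,188)),("top",[-35,50,48],z("top",225,440)),("top",[-24,12,114],z("top",380,318)),
("scene",[-30,-50,100],z("scene",250,45)),("scene",[30,-50,100],z("scene",158,205)),("scene",[-30,-38,100],z("scene",283,62)),("scene",[30,-38,100],z("scene",185,216)),("scene",[-35,50,48],z("scene",587,260)),("scene",[-24,12,114],z("scene",437,95)),("top",[30,-50,100],z("top",600,90)),("top",[30,-38,100],z("top",530,85))]
def res(p,ks=(0,1)):
    b=p[:3];out=[]
    for n,q,c in H: out+=list(np.array(proj(fs[n],b2w(q,b)))-c)
    for n,q,c in S: out+=list(np.array(proj(fs[n],b2w(np.array(q)+[0,p[3],0],b)))-c)
    return np.array(out)
r=least_squares(res,[598,-35,.21,-120],loss="soft_l1",f_scale=1)
print(r.x)
for o,e in zip(H+S,res(r.x).reshape(-1,2)): print(o[0],o[1],e.round(1))
json.dump(list(r.x),open("b.json","w"))
E
python3 fit2.py
```

```text
[ 5.95970639e+02 -3.53516955e+01  2.21303866e-01 -1.18487319e+02]
top [60, 240, 96] [0.7 0.4]
top [60, 70, 96] [0.4 0.2]
top [-60, 70, 96] [-0.5 -0.2]
top [-60, 240, 96] [0.4 0.6]
scene [-60, 70, 96] [0.1 0.5]
scene [-60, 240, 96] [0.5 0.4]
scene [60, 240, 96] [ 1. -1.]
scene [60, 70, 96] [-0.2  0.3]
top [35, 50, 48] [-0.8  0.1]
top [-35, 50, 48] [0.1 0.1]
top [-24, 12, 114] [0.2 0.8]
scene [-30, -50, 100] [-0.5 -0.1]
scene [30, -50, 100] [-0.3 -0.9]
scene [-30, -38, 100] [-0.7  0.5]
scene [30, -38, 100] [0.  0.2]
scene [-35, 50, 48] [-0.1  0.8]
scene [-24, 12, 114] [0.2 0.5]
top [30, -50, 100] [-1.6 -1.8]
top [30, -38, 100] [-0.4  0.1]
```

```bash
cat > go.py <<'E'
from fit import *
import sys
b=json.load(open("b.json"))
def state():
    s=env.get_state(); w,x,y,zz=s["ee_rot"]; M=R.from_quat([x,y,zz,w]).as_matrix(); return s,M
def goal_R(sign):
    t=b[2]; bx=np.array([np.cos(t),np.sin(t),0])*sign; y=np.array([0,0,-1.]); return np.column_stack([bx,y,np.cross(bx,y)])
def delta(p_bench,sign,M0,p0):
    d=M0.T@(b2w(p_bench,b)-p0)/10; rv=R.from_matrix(M0.T@goal_R(sign)).as_rotvec(degrees=True); return rv.round(1),d.round(2)
def inbench(p):
    t=b[2];d=p[:2]-b[:2];return np.array([np.cos(t)*d[0]+np.sin(t)*d[1],-np.sin(t)*d[0]+np.cos(t)*d[1],p[2]])
E
python3 - <<'E'
from go import *
s,M=state(); print(M.round(3),s["time_s"]); p=s["tool_pos"]
for sg in (1,-1):
  for q in ([0,-230,238],[0,-230,75]): print(sg,q,b2w(q,b).round(),*delta(q,sg,M,p))
E
```

```text
[[ 0.283  0.     0.959]
 [-0.959 -0.     0.283]
 [ 0.    -1.    -0.   ]] 2.5Traceback (most recent call last):
  File "<stdin>", line 4, in <module>
  File "fit.py", line 7, in b2w
    x,y,t=b; p=np.asarray(p,float);return np.array([x+np.cos(t)*p[0]-np.sin(t)*p[1],y+np.sin(t)*p[0]+np.cos(t)*p[1],p[2]])
    ^^^^^
ValueError: too many values to unpack (expected 3)
```

```bash
sed -i 's/b=json.load(open("b.json"))/b=json.load(open("b.json"))[:3]/' go.py; python3 - <<'E'
from go import *
s,M=state(); p=s["tool_pos"]
for sg in (1,-1):
  for q in ([0,-230,238],[0,-230,75]): print(sg,q,b2w(q,b).round(),*delta(q,sg,M,p))
E
```

```text
1 [0, -230, 238] [ 646. -260.  238.] [  0.  -86.2   0. ] [-19.3    0.07  54.65]
1 [0, -230, 75] [ 646. -260.   75.] [  0.  -86.2   0. ] [-19.3   16.37  54.65]
-1 [0, -230, 238] [ 646. -260.  238.] [-0.  93.8  0. ] [-19.3    0.07  54.65]
-1 [0, -230, 75] [ 646. -260.   75.] [-0.  93.8  0. ] [-19.3   16.37  54.65]
```

Request:
send_rows(
  deltas=[
    [0,-7,0,-1.3,0,3.9,0],
    [0,-14,0,-2.6,0,7.8,0],
    [0,-21,0,-4,0,11.6,0],
    [0,-28,0,-5.3,0,15.5,0],
    [0,-35,0,-6.6,0,19.4,0],
  ],
)

```text
time_s: 2.92
tool_pos: [345.5, -480.2, 239.0]
ee_rot: [-0.668, 0.668, -0.232, 0.232]
contact_force: [0.7, -0.2, -0.4]
gripper_width: 0.646
```

```bash
cat > st.py <<'E'
from go import *
s,M=state(); p=s["tool_pos"]; print(s["time_s"],p.round(1),"bench",inbench(p).round(1),"F",(M.T@s["contact_force"]).round(2),s["gripper_width"].round(2),s["joint_positions"].round(2))
for a in sys.argv[1:]:
  print(a,*delta(json.loads(a),1,M,p))
E
python3 st.py [0,-230,238] [0,-230,75]
```

```text
Traceback (most recent call last):
  File "st.py", line 2, in <module>
    s,M=state(); p=s["tool_pos"]; print(s["time_s"],p.round(1),"bench",inbench(p).round(1),"F",(M.T@s["contact_force"]).round(2),s["gripper_width"].round(2),s["joint_positions"].round(2))
                                                                                                                                 ^^^^^^^^^^^^^^^^^^^^^^^^
AttributeError: 'float' object has no attribute 'round'
```

```bash
sed -i 's/s\["gripper_width"\].round(2)/round(s["gripper_width"],2)/' st.py; python3 st.py [0,-230,238] [0,-230,75]
```

```text
2.9167 [ 345.5 -480.2  239. ] bench [-342. -379.  239.] F [0.67 0.42 0.25] 0.65 [ 1.07  0.66 -0.35  1.67  0.28  0.87 -0.06]
[0,-230,238] [  0.  -50.9   0. ] [ 9.99  0.09 35.94]
[0,-230,75] [  0.  -50.9   0. ] [ 9.98 16.39 35.95]
```

Request:
send_rows(
  deltas=[
    [0,-7,0,1.0,0,3.9,0],
    [0,-14,0,2.1,0,7.8,0],
    [0,-21,0,3.2,0,11.6,0],
    [0,-28,0,4.3,0,15.5,0],
    [0,-35,0,5.4,0,19.4,0],
  ],
)

```text
time_s: 3.33
tool_pos: [508.7, -362.2, 238.9]
ee_rot: [-0.707, 0.707, -0.02, 0.02]
contact_force: [0.3, -0.5, -0.5]
gripper_width: 0.268
```

```bash
python3 st.py [0,-230,238] [0,-230,75]
```

```text
3.3333 [ 508.7 -362.2  238.9] bench [-156.9 -299.7  238.9] F [ 0.33  0.46 -0.44] 0.27 [ 0.82  0.72 -0.5   1.56  0.4   0.97  0.13]
[0,-230,238] [  0.  -15.9   0. ] [13.17  0.09 11.01]
[0,-230,75] [  0.  -15.9   0. ] [13.17 16.39 11.02]
```

Request:
send_rows(
  deltas=[
    [0,-5,0,3.0,0,2.5,0],
    [0,-10,0,6.1,0,5.1,0],
    [0,-15.9,0,9.1,0,7.6,0],
    [0,-15.9,0,12.1,0,10.1,0],
    [0,-15.9,0,13.1,0,11.0,0],
  ],
)

```text
time_s: 3.75
tool_pos: [649.6, -254.8, 238.7]
ee_rot: [0.704, -0.701, -0.08, 0.077]
contact_force: [0.0, 0.5, 1.3]
gripper_width: 0.002
```

```bash
python3 st.py [0,-230,238] [0,-230,76] 
```

```text
3.75 [ 649.6 -254.8  238.7] bench [   4.2 -225.9  238.7] F [ 0.12 -1.28  0.52] 0.0 [ 0.57  0.84 -0.56  1.31  0.45  1.12  0.19]
[0,-230,238] [-0.2  0.   0.3] [-0.42  0.07 -0.41]
[0,-230,76] [-0.2  0.   0.3] [-0.5  16.27 -0.48]
```

Request:
send_rows(
  deltas=[
    [0,0,0,-0.4,4,-0.2,0],
    [0,0,0,-0.4,8,-0.2,0],
    [0,0,0,-0.4,12,-0.2,0],
    [0,0,0,-0.4,16,0,0],
    [0,0,0,-0.4,16.3,1,0],
  ],
)

```text
time_s: 4.17
tool_pos: [632.6, -254.5, 67.4]
ee_rot: [0.704, -0.702, -0.07, 0.08]
contact_force: [-1.9, 0.1, -1.3]
gripper_width: 0.004
```

```bash
python3 st.py [0,-190,76]; python3 - <<'E'
from go import *
for n in ["scene","wrist"]:
    f=imaging.grab_frame(n); im=f["img"]
    if n=="scene": im=cv2.resize(im[110:235,200:390],None,fx=4,fy=4,interpolation=cv2.INTER_CUBIC)
    cv2.imwrite(f"pics/{n}1.png",im)
E
```

```text
4.1667 [ 632.6 -254.5   67.4] bench [ -12.4 -221.8   67.4] F [-1.81  1.29  0.48] 0.0 [ 0.54  1.01 -0.47  1.47  0.56  0.81  0.08]
[0,-190,76] [-0.2 -0.5 -0.8] [ 1.2  -0.87  3.2 ]
```

View pics/scene1.png

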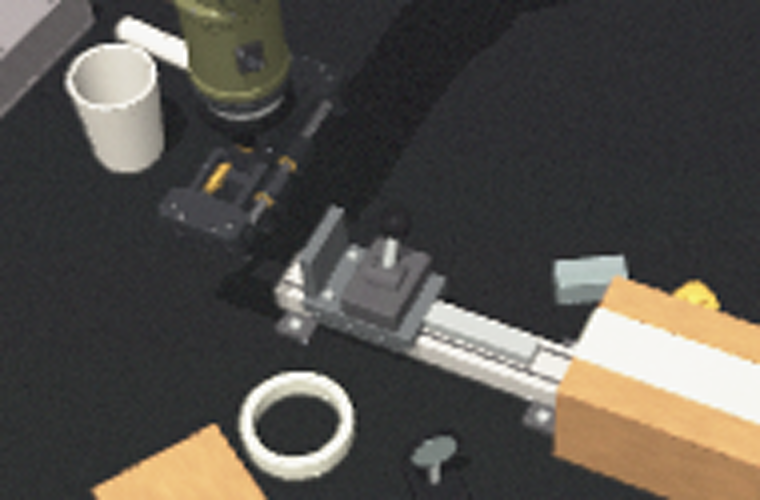

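View pics/wrist1.png

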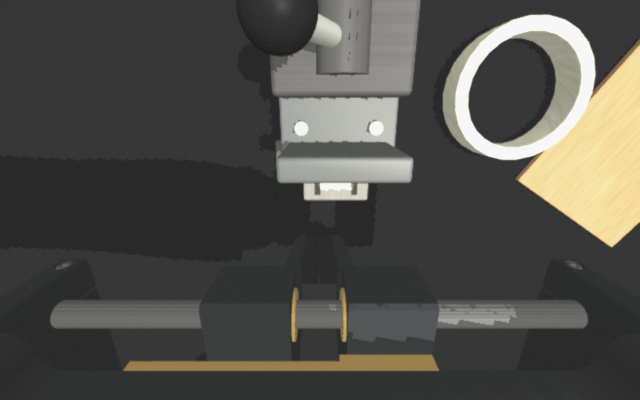

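```bash
python3 st.py [0,-187,78] 
```

```text
4.2667 [ 637.7 -250.2   74.6] bench [  -6.4 -218.7   74.6] F [ 0.56 -0.34  0.51] 0.0 [ 0.54  1.01 -0.48  1.46  0.56  0.81  0.08]
[0,-187,78] [-0.2 -0.2 -0.2] [ 0.63 -0.33  3.18]
```

Request:
send_rows(
  deltas=[
    [0,0,0,0.2,-0.1,1,0],
    [0,0,0,0.4,-0.2,1.8,0],
    [0,0,0,0.4,-0.2,2.4,0],
    [0,0,0,0.4,-0.2,2.6,0],
    [0,0,0,0.4,-0.2,2.6,0],
  ],
)

```text
time_s: 4.68
tool_pos: [638.1, -225.4, 79.3]
ee_rot: [-0.703, 0.703, 0.077, -0.076]
contact_force: [-0.1, -0.4, 0.7]
gripper_width: 0.008
```

```bash
python3 st.py [0,-187,78] 
```

```text
4.6833 [ 638.1 -225.4   79.3] bench [  -0.6 -194.6   79.3] F [-0.14 -0.68 -0.33] 0.01 [ 0.51  0.99 -0.47  1.5   0.56  0.79  0.04]
[0,-187,78] [ 0.  -0.3  0.1] [0.06 0.13 0.76]
```

Request:
send_rows(
  deltas=[
    [0,0,0,0,0,0.2,0],
    [0,0,0,0,0,0.4,0],
    [0,0,0,0,0.1,0.6,0],
    [0,0,0,0,0.1,0.8,0],
    [0,0,0,0,0.1,1.0,0],
  ],
)

```text
time_s: 5.1
tool_pos: [634.9, -216.6, 76.5]
ee_rot: [0.703, -0.703, -0.076, 0.076]
contact_force: [0.4, -0.4, -0.0]
gripper_width: 0.005
```

```bash
python3 st.py
```

```text
5.1 [ 634.9 -216.6   76.5] bench [  -1.8 -185.4   76.5] F [ 0.27  0.05 -0.45] 0.01 [ 0.49  0.98 -0.46  1.52  0.56  0.78  0.02]
```

Request:
send_rows(
  deltas=[
    [0,0,0,0,0,0.1,0],
    [0,0,0,0,0,0.2,0],
    [0,0,0,0,0,0.3,0],
    [0,0,0,0,0,0.4,0],
    [0,0,0,0,0,0.5,0],
  ],
)

```text
time_s: 5.52
tool_pos: [634.1, -211.8, 76.7]
ee_rot: [-0.703, 0.703, 0.076, -0.076]
contact_force: [-0.2, -0.3, -0.2]
gripper_width: 0.005
```

Request:
send_rows(
  deltas=[
    [0,0,0,0,0,0.1,0],
    [0,0,0,0,0,0.2,0],
    [0,0,0,0,0,0.3,0],
  ],
)

```text
time_s: 5.77
tool_pos: [633.8, -210.7, 76.8]
ee_rot: [-0.702, 0.704, 0.076, -0.075]
contact_force: [1.5, -4.3, -1.0]
gripper_width: 0.004
```

Request:
send_rows(
  deltas=[
    [0,0,0,0,0,0.05,0],
    [0,0,0,0,0,0.1,0],
  ],
)

```text
time_s: 5.93
tool_pos: [633.5, -209.2, 76.8]
ee_rot: [-0.702, 0.704, 0.076, -0.075]
contact_force: [1.8, -4.2, -2.3]
gripper_width: 0.003
```

Request:
send_rows(
  deltas=[
    [0,0,0,0,0,0.05,0],
    [0,0,0,0,0,0.1,0],
  ],
)

```text
time_s: 6.1
tool_pos: [633.3, -208.3, 76.8]
ee_rot: [-0.702, 0.704, 0.076, -0.076]
contact_force: [1.5, -5.5, -2.3]
gripper_width: 0.001
```

```bash
python3 st.py
```

```text
6.1 [ 633.3 -208.3   76.8] bench [  -1.6 -176.9   76.8] F [ 0.35  2.34 -5.66] 0.0 [ 0.48  0.98 -0.46  1.53  0.56  0.76 -0.  ]
```

Request:
send_rows(
  deltas=[
    [0,0,0,0,0,0.05,0],
    [0,0,0,0,0,0.1,0],
    [0,0,0,0,0,0.15,0],
  ],
)

```text
time_s: 6.35
tool_pos: [633.2, -208.0, 76.9]
ee_rot: [-0.702, 0.704, 0.076, -0.075]
contact_force: [2.5, -6.5, -2.8]
gripper_width: 0.009
```

Request:
send_rows(
  deltas=[
    [0,0,0,0,0,0.05,0],
    [0,0,0,0,0,0.1,0],
    [0,0,0,0,0,0.15,0],
  ],
)

```text
time_s: 6.6
tool_pos: [633.1, -207.7, 76.9]
ee_rot: [-0.701, 0.705, 0.076, -0.075]
contact_force: [4.0, -8.5, -2.3]
gripper_width: 0.005
```

Request:
send_rows(
  deltas=[
    [0,0,0,0,0,0.05,0],
    [0,0,0,0,0,0.1,0],
    [0,0,0,0,0,0.15,0],
  ],
)

```text
time_s: 6.85
tool_pos: [633.1, -207.4, 76.9]
ee_rot: [-0.701, 0.705, 0.076, -0.074]
contact_force: [4.1, -11.7, -3.6]
gripper_width: 0.006
```

Request:
send_rows(
  deltas=[
    [0,0,0,0,0,0.05,0],
    [0,0,0,0,0,0.1,0],
    [0,0,0,0,0,0.15,0],
  ],
)

```text
time_s: 7.1
tool_pos: [633.0, -207.2, 77.0]
ee_rot: [-0.7, 0.706, 0.076, -0.074]
contact_force: [5.5, -13.5, -3.7]
gripper_width: 0.006
```

Request:
send_rows(
  deltas=[
    [0,0,0,0,0,0.05,0],
    [0,0,0,0,0,0.1,0],
  ],
)

```text
time_s: 7.27
tool_pos: [632.7, -206.0, 77.0]
ee_rot: [-0.7, 0.706, 0.076, -0.074]
contact_force: [5.1, -9.3, -3.5]
gripper_width: 0.004
```

Request:
send_rows(
  deltas=[
    [0,0,0,0,0,0,0],
    [0,0,0,0,0,0,0],
  ],
)

```text
time_s: 7.43
tool_pos: [632.1, -203.2, 76.9]
ee_rot: [-0.702, 0.704, 0.076, -0.075]
contact_force: [1.7, -5.2, -2.5]
gripper_width: 0.004
```

```bash
python3 st.py
```

```text
7.4333 [ 632.1 -203.2   76.9] bench [  -1.6 -171.7   76.9] F [ 0.54  2.54 -5.46] 0.0 [ 0.47  0.97 -0.46  1.55  0.57  0.75 -0.01]
```

Request:
send_rows(
  deltas=[
    [0,0,0,0,0,0.15,0],
    [0,0,0,0,0,0.3,0],
    [0,0,0,0,0,0.45,0],
    [0,0,0,0,0,0.6,0],
    [0,0,0,0,0,0.75,0],
  ],
)

```text
time_s: 7.85
tool_pos: [629.8, -192.8, 76.8]
ee_rot: [-0.703, 0.703, 0.076, -0.076]
contact_force: [1.3, -4.2, -0.4]
gripper_width: 0.009
```

Request:
send_rows(
  deltas=[
    [0,0,0,0,0,0.15,0],
    [0,0,0,0,0,0.3,0],
    [0,0,0,0,0,0.45,0],
    [0,0,0,0,0,0.6,0],
    [0,0,0,0,0,0.75,0],
  ],
)

```text
time_s: 8.27
tool_pos: [628.2, -185.4, 76.8]
ee_rot: [-0.703, 0.703, 0.076, -0.076]
contact_force: [0.7, -3.9, -0.7]
gripper_width: 0.007
```

Request:
send_rows(
  deltas=[
    [0,0,0,0,0,0.15,0],
    [0,0,0,0,0,0.3,0],
    [0,0,0,0,0,0.45,0],
    [0,0,0,0,0,0.6,0],
    [0,0,0,0,0,0.75,0],
  ],
)

```text
time_s: 8.68
tool_pos: [626.5, -178.1, 76.7]
ee_rot: [-0.703, 0.703, 0.076, -0.076]
contact_force: [0.5, -4.6, 1.0]
gripper_width: 0.007
```

```bash
python3 st.py
```

```text
8.6833 [ 626.5 -178.1   76.7] bench [  -1.5 -146.    76.7] F [-0.53 -0.95 -4.57] 0.01 [ 0.44  0.96 -0.45  1.58  0.57  0.73 -0.06]
```

Request:
send_rows(
  deltas=[
    [0,0,0,0,0,0.15,0],
    [0,0,0,0,0,0.3,0],
    [0,0,0,0,0,0.45,0],
    [0,0,0,0,0,0.6,0],
    [0,0,0,0,0,0.75,0],
  ],
)

```text
time_s: 9.1
tool_pos: [624.9, -170.7, 76.7]
ee_rot: [-0.703, 0.703, 0.076, -0.076]
contact_force: [-0.3, -4.4, 1.4]
gripper_width: 0.003
```

Request:
send_rows(
  deltas=[
    [0,0,0,0,0,0.1,0],
    [0,0,0,0,0,0.2,0],
    [0,0,0,0,0,0.3,0],
    [0,0,0,0,0,0.4,0],
    [0,0,0,0,0,0.5,0],
  ],
)

```text
time_s: 9.52
tool_pos: [623.8, -166.0, 76.7]
ee_rot: [-0.703, 0.703, 0.076, -0.076]
contact_force: [-0.2, -4.5, 2.1]
gripper_width: 0.002
```

Request:
send_rows(
  deltas=[
    [0,0,0,0,0,0.1,0],
    [0,0,0,0,0,0.2,0],
    [0,0,0,0,0,0.3,0],
  ],
)

```text
time_s: 9.77
tool_pos: [623.2, -163.0, 76.7]
ee_rot: [-0.703, 0.703, 0.076, -0.076]
contact_force: [-1.3, -4.0, 3.0]
gripper_width: 0.01
```

Request:
send_rows(
  deltas=[
    [0,0,0,0,0,0.1,0],
    [0,0,0,0,0,0.2,0],
    [0,0,0,0,0,0.3,0],
  ],
)

```text
time_s: 10.02
tool_pos: [622.6, -160.0, 76.6]
ee_rot: [-0.703, 0.703, 0.076, -0.076]
contact_force: [-1.5, -4.4, 2.9]
gripper_width: 0.005
```

Request:
send_rows(
  deltas=[
    [0,0,0,0,0,0.1,0],
    [0,0,0,0,0,0.2,0],
    [0,0,0,0,0,0.3,0],
    [0,0,0,0,0,0.4,0],
  ],
)

```text
time_s: 10.35
tool_pos: [621.8, -156.1, 76.7]
ee_rot: [-0.703, 0.703, 0.076, -0.076]
contact_force: [-1.9, -5.1, 1.7]
gripper_width: 0.003
```

Request:
send_rows(
  deltas=[
    [0,0,0,0,0,0.1,0],
    [0,0,0,0,0,0.2,0],
    [0,0,0,0,0,0.3,0],
    [0,0,0,0,0,0.4,0],
  ],
)

```text
time_s: 10.68
tool_pos: [620.9, -152.2, 76.7]
ee_rot: [-0.703, 0.703, 0.076, -0.076]
contact_force: [-1.5, -4.5, 1.2]
gripper_width: 0.007
```

```bash
python3 st.py
```

```text
10.6833 [ 620.9 -152.2   76.7] bench [  -1.3 -119.4   76.7] F [-2.4  -1.17 -4.03] 0.01 [ 0.4   0.95 -0.44  1.63  0.57  0.7  -0.1 ]
```

Request:
send_rows(
  deltas=[
    [0,0,0,0,0,0.1,0],
    [0,0,0,0,0,0.2,0],
    [0,0,0,0,0,0.3,0],
    [0,0,0,0,0,0.4,0],
  ],
)

```text
time_s: 11.02
tool_pos: [620.0, -148.3, 76.6]
ee_rot: [-0.703, 0.703, 0.076, -0.076]
contact_force: [-2.8, -4.0, 1.5]
gripper_width: 0.008
```

Request:
send_rows(
  deltas=[
    [0,0,0,0,0,0.1,0],
    [0,0,0,0,0,0.2,0],
    [0,0,0,0,0,0.3,0],
    [0,0,0,0,0,0.4,0],
  ],
)

```text
time_s: 11.35
tool_pos: [619.1, -144.4, 76.7]
ee_rot: [-0.703, 0.703, 0.076, -0.076]
contact_force: [-2.6, -5.1, 1.7]
gripper_width: 0.007
```

Request:
send_rows(
  deltas=[
    [0,0,0,0,0,0.1,0],
    [0,0,0,0,0,0.2,0],
    [0,0,0,0,0,0.3,0],
    [0,0,0,0,0,0.4,0],
  ],
)

```text
time_s: 11.68
tool_pos: [618.4, -140.4, 76.6]
ee_rot: [-0.703, 0.703, 0.076, -0.076]
contact_force: [-2.7, -4.7, 1.2]
gripper_width: 0.002
```

Request:
send_rows(
  deltas=[
    [0,0,0,0,0,0.1,0],
    [0,0,0,0,0,0.2,0],
    [0,0,0,0,0,0.3,0],
    [0,0,0,0,0,0.4,0],
  ],
)

```text
time_s: 12.02
tool_pos: [617.5, -136.5, 76.6]
ee_rot: [-0.703, 0.703, 0.076, -0.076]
contact_force: [-2.3, -4.4, 1.3]
gripper_width: 0.003
```

Request:
send_rows(
  deltas=[
    [0,0,0,0,0,0.1,0],
    [0,0,0,0,0,0.2,0],
    [0,0,0,0,0,0.3,0],
    [0,0,0,0,0,0.4,0],
  ],
)

```text
time_s: 12.35
tool_pos: [616.6, -132.7, 76.6]
ee_rot: [-0.703, 0.703, 0.076, -0.076]
contact_force: [-1.9, -5.0, 1.3]
gripper_width: 0.004
```

Request:
send_rows(
  deltas=[
    [0,0,0,0,0,0.1,0],
    [0,0,0,0,0,0.2,0],
    [0,0,0,0,0,0.3,0],
    [0,0,0,0,0,0.4,0],
  ],
)

```text
time_s: 12.68
tool_pos: [615.7, -128.7, 76.6]
ee_rot: [-0.703, 0.703, 0.076, -0.076]
contact_force: [-2.1, -4.5, 0.8]
gripper_width: 0.005
```

Request:
send_rows(
  deltas=[
    [0,0,0,0,0,0.1,0],
    [0,0,0,0,0,0.2,0],
    [0,0,0,0,0,0.3,0],
    [0,0,0,0,0,0.4,0],
  ],
)

```text
time_s: 13.02
tool_pos: [614.8, -124.8, 76.6]
ee_rot: [-0.703, 0.703, 0.076, -0.076]
contact_force: [-1.3, -4.1, 1.6]
gripper_width: 0.007
```

Request:
send_rows(
  deltas=[
    [0,0,0,0,0,0.1,0],
    [0,0,0,0,0,0.2,0],
    [0,0,0,0,0,0.3,0],
    [0,0,0,0,0,0.4,0],
  ],
)

```text
time_s: 13.35
tool_pos: [614.0, -121.1, 76.6]
ee_rot: [-0.703, 0.703, 0.076, -0.076]
contact_force: [-1.3, -5.0, 1.5]
gripper_width: 0.002
```

Request:
send_rows(
  deltas=[
    [0,0,0,0,0,0.1,0],
    [0,0,0,0,0,0.2,0],
    [0,0,0,0,0,0.3,0],
    [0,0,0,0,0,0.4,0],
  ],
)

```text
time_s: 13.68
tool_pos: [613.5, -119.1, 76.7]
ee_rot: [-0.702, 0.704, 0.076, -0.076]
contact_force: [-0.2, -9.5, 0.5]
gripper_width: 0.007
```

Request:
send_rows(
  deltas=[
    [0,0,0,0,0,0,0],
  ],
)

```text
time_s: 13.77
tool_pos: [613.5, -119.0, 76.7]
ee_rot: [-0.702, 0.704, 0.076, -0.076]
contact_force: [-1.2, -7.9, 0.9]
gripper_width: 0.005
```

```bash
python3 st.py
```

```text
13.7667 [ 613.5 -119.    76.7] bench [ -1.2 -85.4  76.7] F [-2.85 -0.86 -7.51] 0.0 [ 0.35  0.93 -0.42  1.67  0.57  0.66 -0.17]
```

Request:
send_rows(
  deltas=[
    [0,0,0,0,0,0.05,0],
    [0,0,0,0,0,0.08,0],
  ],
)

```text
time_s: 13.93
tool_pos: [613.5, -118.8, 76.7]
ee_rot: [-0.702, 0.704, 0.076, -0.075]
contact_force: [-0.5, -8.6, -0.0]
gripper_width: 0.003
```

```bash
python3 st.py
```

```text
13.9333 [ 613.5 -118.8   76.7] bench [ -1.3 -85.2  76.7] F [-2.3   0.05 -8.26] 0.0 [ 0.35  0.93 -0.42  1.67  0.57  0.66 -0.17]
```

Request:
send_rows(
  deltas=[
    [0,0,0,0,0,-0.2,0],
    [0,0,0,0,0,-0.4,0],
    [0,0,0,0,0,-0.8,0],
    [0,0,0,0,0,-1.6,0],
    [0,0,0,0,0,-2.5,0],
  ],
)

```text
time_s: 14.35
tool_pos: [619.4, -139.3, 76.9]
ee_rot: [0.704, -0.702, -0.077, 0.076]
contact_force: [0.1, 0.2, -0.7]
gripper_width: 0.009
```

Request:
send_rows(
  deltas=[
    [0,0,0,0,0,-1,0],
    [0,0,0,0,0,-1,0],
    [0,0,0,0,0,-1,0],
  ],
)

```text
time_s: 14.6
tool_pos: [620.8, -151.7, 76.6]
ee_rot: [-0.703, 0.703, 0.075, -0.075]
contact_force: [0.1, -0.4, -0.8]
gripper_width: 0.008
```

```bash
python3 st.py; python3 - <<'E'
from go import *
for n in ["scene","top"]:
    f=imaging.grab_frame(n); c0,r0=dict(scene=(250,110),top=(230,140))[n]
    cv2.imwrite(f"pics/{n}2.png",cv2.resize(f["img"][r0:r0+125,c0:c0+190],None,fx=4,fy=4,interpolation=cv2.INTER_CUBIC))
    for q in ["lock_tip","push_plate"]:
        print(n,q,[(round(d["confidence"],2),[round(x) for x in d["centre"]],inbench(onz(f,d["centre"],dict(lock_tip=114,push_plate=76)[q])).round()) for d in models.place_of(q,n)[:2]])
    print("tip pred sled -25", np.round(proj(f,b2w([-24,-25+12,114],b))))
E
```

```text
14.6 [ 620.8 -151.7   76.6] bench [  -1.4 -119.    76.6] F [ 0.04  0.83 -0.43] 0.01 [ 0.4   0.95 -0.44  1.63  0.57  0.7  -0.11]
scene lock_tip [(0.53, [173, 326], array([-30., -14., 114.])), (0.52, [187, 370], array([-36., 130., 114.]))]
scene push_plate [(0.6, [182, 304], array([  3., -77.,  76.]))]
tip pred sled -25 [175. 326.]
top lock_tip [(0.48, [202, 338], array([-21.,  -7., 114.]))]
top push_plate [(0.45, [202, 312], array([ 4., 69., 76.])), (0.34, [157, 364], array([ 107., -116.,   76.]))]
tip pred sled -25 [203. 341.]
```

View pics/scene2.png

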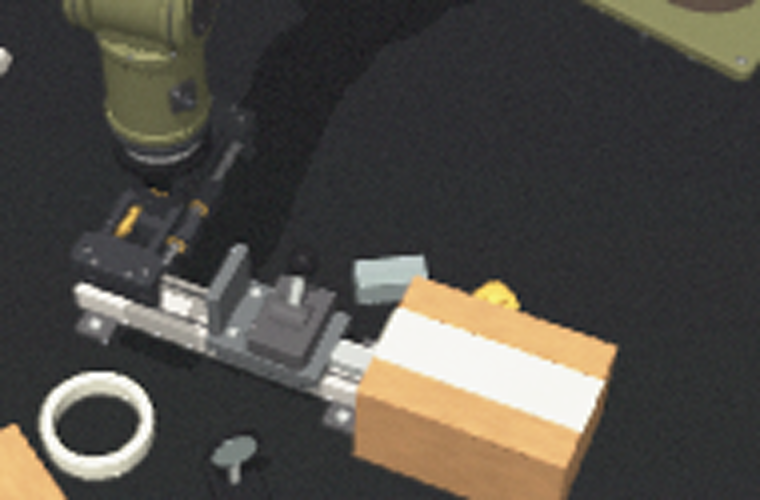

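View pics/top2.png

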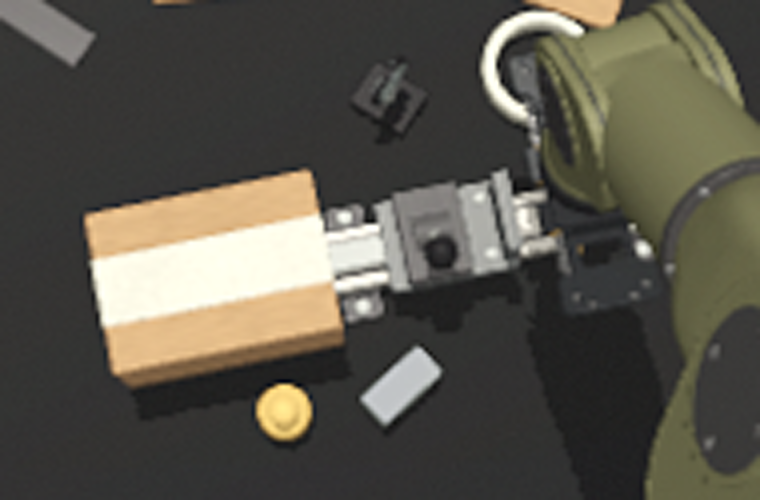

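Request:
send_rows(
  deltas=[
    [0,0,0,-1,-3.5,0,0],
    [0,0,0,-2.5,-6.5,0.5,0],
    [0,0,0,-4,-8.5,3,0],
    [0,0,0,-6,-8.5,6,0],
    [0,0,0,-7.8,-8.5,9,0],
  ],
)

```text
time_s: 15.32
tool_pos: [525.2, -78.7, 163.3]
ee_rot: [-0.703, 0.703, 0.077, -0.074]
contact_force: [0.8, 0.5, -0.5]
gripper_width: 0.005
```

Request:
send_rows(
  deltas=[
    [0,0,0,-0.2,0,1.5,0],
    [0,0,0,-0.2,0,1.6,0],
    [0,0,0,-0.2,0,1.6,0],
  ],
)

```text
time_s: 15.57
tool_pos: [520.3, -63.2, 162.1]
ee_rot: [-0.703, 0.703, 0.077, -0.076]
contact_force: [0.9, 0.4, 0.7]
gripper_width: 0.004
```

```bash
python3 st.py [-80,-13,104]
```

```text
15.5667 [520.3 -63.2 162.1] bench [-79.9 -10.6 162.1] F [ 0.93 -0.68  0.25] 0.0 [ 0.32  0.7  -0.47  1.94  0.53  0.62 -0.27]
[-80,-13,104] [ 0.  -0.2  0.1] [-0.01  5.81 -0.24]
```

Request:
send_rows(
  deltas=[
    [0,0,0,0,2.8,-0.2,0],
    [0,0,0,0,5.0,-0.2,0],
    [0,0,0,0,5.8,-0.2,0],
    [0,0,0,0,5.8,-0.2,0],
    [0,0,0,0.5,5.8,-0.2,0],
  ],
)

```text
time_s: 15.98
tool_pos: [524.8, -65.9, 103.5]
ee_rot: [-0.703, 0.703, 0.075, -0.076]
contact_force: [0.6, -0.8, 0.8]
gripper_width: 0.006
```

```bash
python3 st.py [-55,-13,104]; python3 - <<'E'
from go import *
for n in ["wrist","scene"]:
    f=imaging.grab_frame(n); im=f["img"]
    if n=="scene": im=cv2.resize(im[110:235,250:440],None,fx=4,fy=4,interpolation=cv2.INTER_CUBIC)
    cv2.imwrite(f"pics/{n}3.png",im)
E
```

```text
15.9833 [524.8 -65.9 103.5] bench [-76.1 -14.2 103.5] F [ 0.45 -0.76 -0.95] 0.01 [ 0.27  0.8  -0.39  1.96  0.6   0.5  -0.34]
[-55,-13,104] [ 0.  -0.4 -0.1] [ 2.11 -0.05  0.14]
```

View pics/wrist3.png

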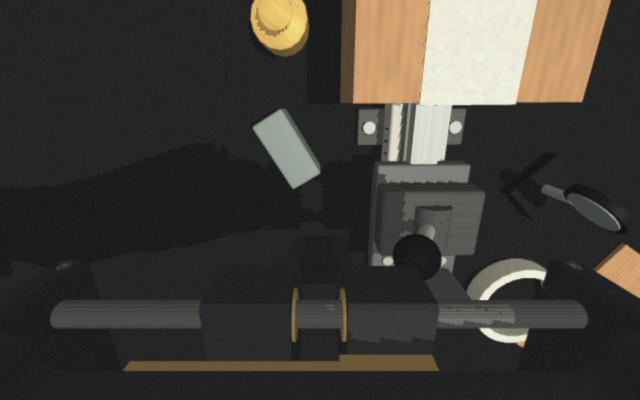

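View pics/scene3.png

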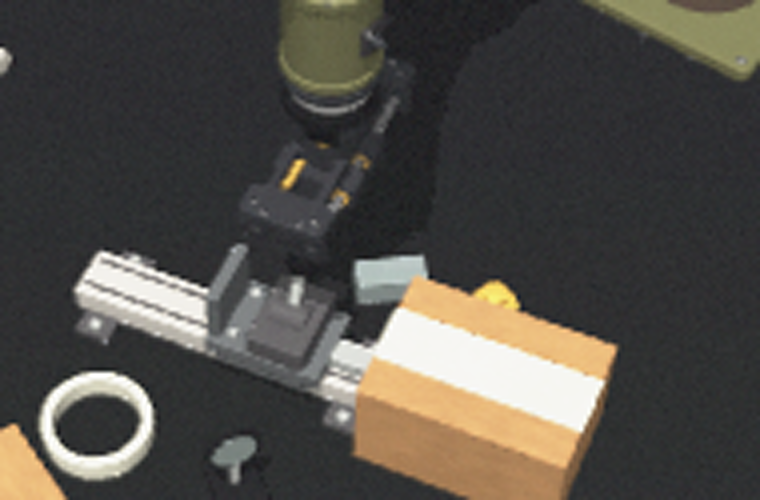

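Request:
send_rows(
  deltas=[
    [0,0,0,0.4,0,0,0],
    [0,0,0,0.8,0,0,0],
    [0,0,0,1.2,0,0,0],
    [0,0,0,1.6,0,0,0],
    [0,0,0,2.0,0,0,0],
  ],
)

```text
time_s: 16.5
tool_pos: [545.4, -60.5, 104.0]
ee_rot: [-0.703, 0.703, 0.076, -0.076]
contact_force: [0.1, 0.1, -0.5]
gripper_width: 0.002
```

Request:
send_rows(
  deltas=[
    [0,0,0,0.3,0,0,0],
    [0,0,0,0.6,0,0,0],
    [0,0,0,0.9,0,0,0],
    [0,0,0,1.2,0,0,0],
    [0,0,0,1.5,0,0,0],
  ],
)

```text
time_s: 16.92
tool_pos: [556.1, -58.6, 103.5]
ee_rot: [-0.702, 0.704, 0.073, -0.078]
contact_force: [-5.2, -0.8, 6.0]
gripper_width: 0.003
```

```bash
python3 st.py [-6,-13,104]
```

```text
16.9167 [556.1 -58.6 103.5] bench [-43.9 -13.9 103.5] F [-5.28 -5.94  0.27] 0.0 [ 0.26  0.83 -0.41  1.86  0.58  0.58 -0.31]
[-6,-13,104] [ 0.1 -0.4 -0.4] [ 3.79 -0.08  0.11]
```

```bash
python3 st.py; python3 - <<'E'
from go import *
for n in ["wrist","top"]:
    f=imaging.grab_frame(n); im=f["img"]
    if n=="top": im=cv2.resize(im[140:265,250:440],None,fx=4,fy=4,interpolation=cv2.INTER_CUBIC)
    cv2.imwrite(f"pics/{n}4.png",im)
E
python3 st.py
```

```text
16.9167 [556.1 -58.6 103.5] bench [-43.9 -13.9 103.5] F [-5.28 -5.94  0.27] 0.0 [ 0.26  0.83 -0.41  1.86  0.58  0.58 -0.31]
17.0167 [558.  -58.  103.6] bench [-42.  -13.8 103.6] F [-3.8  -4.15 -0.  ] 0.01 [ 0.26  0.83 -0.41  1.86  0.58  0.58 -0.31]
```

View pics/wrist4.png

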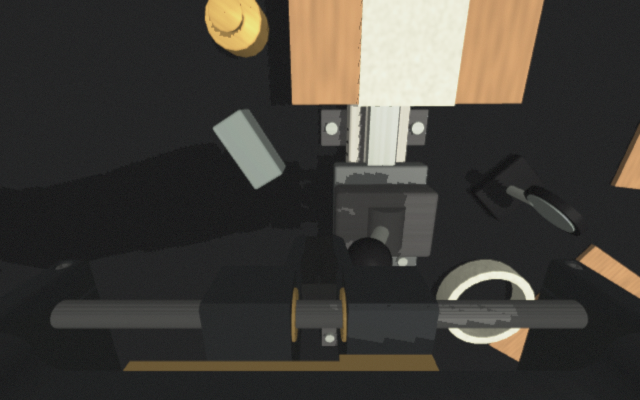

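Request:
send_rows(
  deltas=[
    [0,0,0,0.3,-0.1,0,0],
    [0,0,0,0.6,-0.2,0,0],
    [0,0,0,0.9,-0.2,0,0],
    [0,0,0,1.2,-0.3,0,0],
    [0,0,0,1.5,-0.3,0,0],
  ],
)

```text
time_s: 17.43
tool_pos: [575.0, -53.9, 106.9]
ee_rot: [0.703, -0.703, -0.076, 0.076]
contact_force: [-2.3, -0.1, 1.8]
gripper_width: 0.005
```

```bash
python3 st.py
```

```text
17.4333 [575.  -53.9 106.9] bench [-24.6 -13.5 106.9] F [-2.25 -1.83  0.36] 0.0 [ 0.26  0.84 -0.43  1.81  0.56  0.61 -0.3 ]
```

Moving as expected; go on to about x = −6.

Request:
send_rows(
  deltas=[
    [0,0,0,0.3,0,0,0],
    [0,0,0,0.6,0.1,0,0],
    [0,0,0,0.9,0.2,0,0],
    [0,0,0,1.2,0.3,0,0],
    [0,0,0,1.5,0.3,0,0],
  ],
)

```text
time_s: 17.85
tool_pos: [588.9, -50.9, 103.4]
ee_rot: [0.703, -0.703, -0.076, 0.076]
contact_force: [-0.7, 0.3, -0.5]
gripper_width: 0.005
```

```bash
python3 st.py
```

```text
17.85 [588.9 -50.9 103.4] bench [-10.3 -13.6 103.4] F [-0.61  0.51  0.44] 0.01 [ 0.25  0.86 -0.43  1.77  0.56  0.64 -0.29]
```

Request:
send_rows(
  deltas=[
    [0,0,0,0.15,0,0,0],
    [0,0,0,0.3,0,0,0],
    [0,0,0,0.45,0,0,0],
  ],
)

```text
time_s: 18.1
tool_pos: [592.9, -50.0, 103.4]
ee_rot: [-0.703, 0.703, 0.076, -0.076]
contact_force: [-0.9, -0.1, -1.1]
gripper_width: 0.002
```

```bash
python3 st.py; python3 - <<'E'
from go import *
for n in ["wrist","scene"]:
    f=imaging.grab_frame(n); im=f["img"]
    if n=="scene": im=cv2.resize(im[110:235,250:440],None,fx=4,fy=4,interpolation=cv2.INTER_CUBIC)
    cv2.imwrite(f"pics/{n}5.png",im)
E
python3 st.py
```

```text
18.1 [592.9 -50.  103.4] bench [ -6.2 -13.7 103.4] F [-0.94  1.15  0.08] 0.0 [ 0.25  0.86 -0.43  1.76  0.55  0.65 -0.29]
18.2 [593.2 -50.  103.6] bench [ -5.9 -13.7 103.6] F [-0.44  0.42  0.39] 0.0 [ 0.25  0.86 -0.43  1.76  0.56  0.65 -0.29]
```

View pics/wrist5.png

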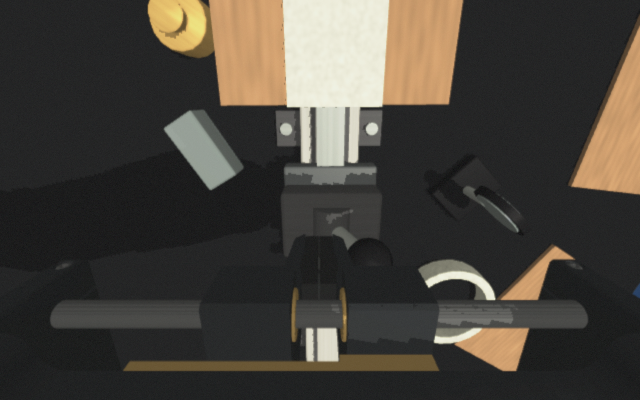

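View pics/scene5.png

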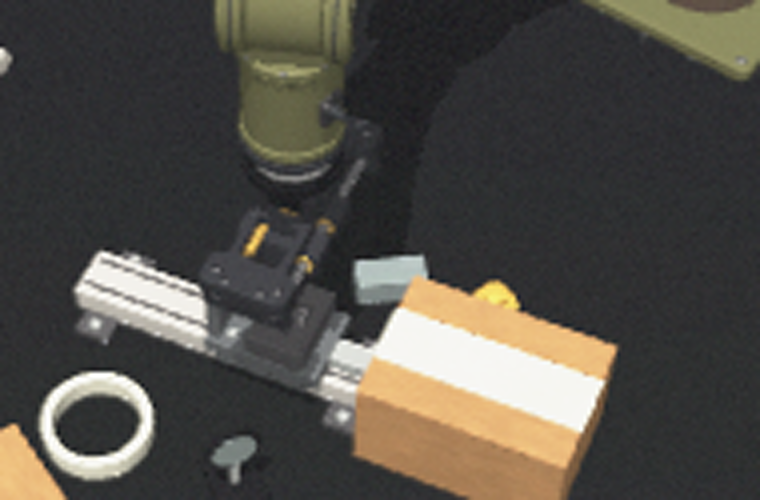

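Request:
send_rows(
  deltas=[
    [0,0,0,0.15,0,0,0],
    [0,0,0,0.3,0,0,0],
    [0,0,0,0.4,0,0,0],
  ],
)

```text
time_s: 18.45
tool_pos: [597.0, -49.2, 103.7]
ee_rot: [-0.703, 0.703, 0.076, -0.076]
contact_force: [-1.1, 0.7, -2.0]
gripper_width: 0.006
```

```bash
python3 st.py
```

```text
18.45 [597.  -49.2 103.7] bench [ -2.  -13.8 103.7] F [-0.89  2.    0.89] 0.01 [ 0.25  0.87 -0.43  1.75  0.55  0.65 -0.28]
```

Request:
send_rows(
  deltas=[
    [0,0,0,0.15,0,0,0],
    [0,0,0,0.3,0,0,0],
    [0,0,0,0.3,0,0,0],
  ],
)

```text
time_s: 18.7
tool_pos: [598.4, -49.0, 103.5]
ee_rot: [-0.703, 0.703, 0.075, -0.077]
contact_force: [-4.9, -0.8, 2.3]
gripper_width: 0.006
```

```bash
python3 st.py
```

```text
18.7 [598.4 -49.  103.5] bench [ -0.6 -13.8 103.5] F [-4.95 -2.28  0.29] 0.01 [ 0.25  0.87 -0.43  1.74  0.55  0.66 -0.28]
```

Request:
send_rows(
  deltas=[
    [0,0,0,-0.5,0,0,0],
    [0,0,0,-1.5,0,0,0],
    [0,0,0,-3,-0.5,0,0],
    [0,0,0,-5,-3,0,0],
    [0,0,0,-7,-6,0,0],
  ],
)

```text
time_s: 19.12
tool_pos: [530.8, -63.2, 163.2]
ee_rot: [0.703, -0.703, -0.076, 0.076]
contact_force: [1.0, -0.8, 1.2]
gripper_width: 0.001
```

Request:
send_rows(
  deltas=[
    [0,0,0,-3,-3,-3,0],
    [0,0,0,-5,-4,-6,0],
    [0,0,0,-7,-5,-9,0],
    [0,0,0,-9,-5,-12,0],
    [0,0,0,-9,-5,-14,0],
  ],
)

```text
time_s: 19.53
tool_pos: [470.4, -225.0, 214.7]
ee_rot: [-0.702, 0.705, 0.074, -0.074]
contact_force: [-0.4, -0.1, -0.5]
gripper_width: 0.003
```

```bash
python3 st.py; python3 - <<'E'
from go import *
for n in ["top","scene"]:
    f=imaging.grab_frame(n); im=f["img"]; c0,r0=dict(scene=(250,110),top=(230,140))[n]
    im=cv2.resize(im[r0:r0+125,c0:c0+190],None,fx=4,fy=4,interpolation=cv2.INTER_CUBIC)
    for p in ([24,-26+12,114],[-30,-76,100],[30,-76,100]):
        v,u=proj(f,b2w(p,b)); cv2.circle(im,(int((u-c0+.5)*4),int((v-r0+.5)*4)),3,(0,0,255),1)
    cv2.imwrite(f"pics/{n}6.png",im)
E
python3 st.py
```

```text
19.5333 [ 470.4 -225.   214.7] bench [-164.2 -157.4  214.7] F [-0.4   0.46  0.03] 0.0 [ 0.7   0.63 -0.55  1.89  0.48  0.75  0.08]
19.6333 [ 473.8 -224.7  214.2] bench [-160.7 -157.9  214.2] F [-0.03 -0.1  -0.19] 0.0 [ 0.69  0.64 -0.55  1.89  0.48  0.75  0.08]
```

View pics/top6.png

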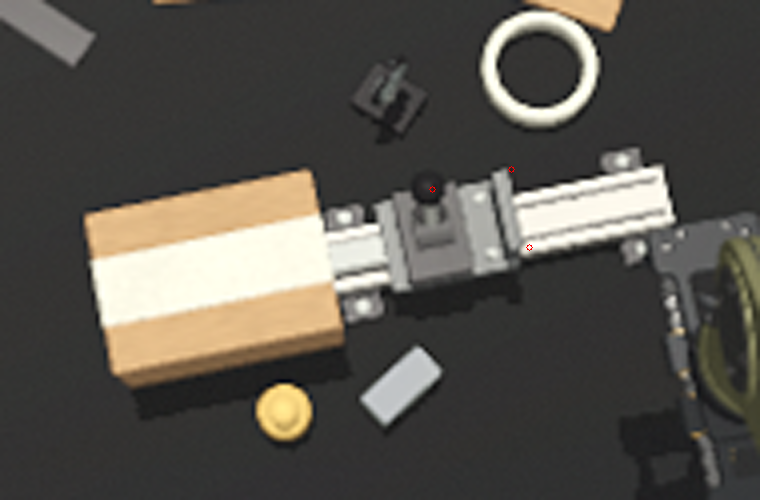

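View pics/scene6.png

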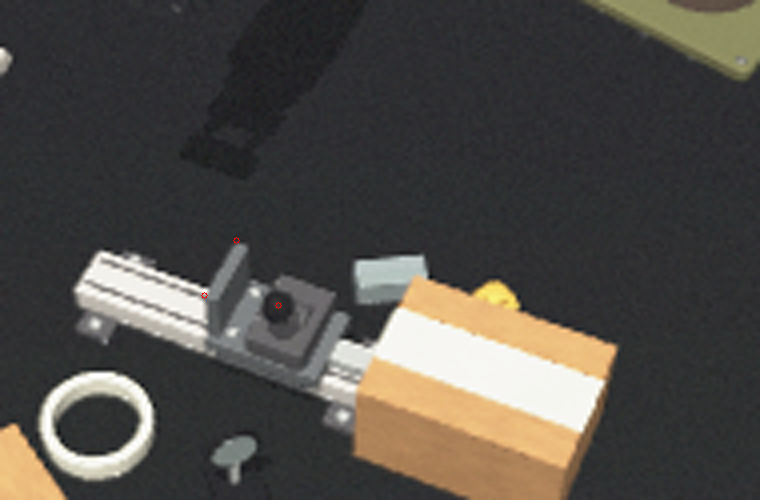

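Request:
send_rows(
  deltas=[
    [0,0,0,0,0,0,0],
    [0,0,0,0,0,0,0],
    [0,0,0,0,0,0,0],
  ],
)

```text
time_s: 19.88
tool_pos: [474.3, -217.7, 213.9]
ee_rot: [0.703, -0.703, -0.077, 0.077]
contact_force: [0.4, -0.3, -0.4]
gripper_width: 0.007
```

```bash
python3 st.py; python3 -c "
from station import env
print(env.job_done())"
```

```text
19.8833 [ 474.3 -217.7  213.9] bench [-158.7 -151.1  213.9] F [ 0.33  0.35 -0.35] 0.01 [ 0.69  0.64 -0.56  1.89  0.48  0.75  0.07]
the job is handed in; nothing more can be done
None
```

The sled is seated against the hidden stop and its lever is tipped fully over. I handed the job in at about 20 s of the 53 s allowed, and the hand-in gave no verdict.

- **Breaking free and sliding:** The sled broke free at about 14–15 N. It then slid with about 4 N of drag until it met the stop, roughly 95 mm from where it started.
- **Seating:** I pressed it to about 8.3 N, roughly 4 N above the drag, and backed away. The peak reading over the whole push was about 15 N, against the 24 N limit. The readings come at the end of each move, so a short peak in between would not show.
- **Lever:** I pushed the ball over with the shut fingers until it met its end stop at about 5 N, then pulled clear.

**Last checks:**
- **Lever and sled:** In the last pictures, the ball is within about 1 mm of its fully tipped place, and the sled looks the same as just after seating.
- **Other objects:** In the last close-ups the tape, lens stand, prism and weight are where they were. The pot, pan and glue stick lay outside those views, and the arm did not go near them.
- **Robot:** It is clear of everything, with tool forces under 0.6 N.
- **Not directly checked:** I could not measure the nose resting against the stop once the robot was off it. That it stays there is inferred from the seating force and the unmoved sled.

Two readings were off. Early in the tipping push the lever showed 5–6 N instead of the expected 1–2 N, which I took to be friction on the ball, and it eased as the lever moved. The image networks also gave a few wrong low-confidence hits, so I fitted the bench pose to corners read from the pictures.

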